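# Slide the blue-banded toe guard off the foot board and put it in the tray

### The arm

A 6-joint arm with a two-finger parallel gripper is mounted at the origin on the work surface. World frame = base frame: x ahead of the robot, y to its left, z up, the work surface at z = 0. Lengths are in m, angles in rad, forces in N, time in s.
With the tool pointing down it reaches from about 0.4 to 0.825 m from the base axis. Payload 7 kg.
Tool frame: the origin (TCP) lies at the very end of the fingers, on their centre line; the grasp point (between the pads) lies 19 mm behind it; y points along the fingers, z is the direction in which the jaws open and shut, and the axes are right-handed (so a half turn about y gives the same grasp; the last joint's range is limited). The gripper opens to 88 mm and grips with 3 to 60 N. Pads are 19 mm wide; open, the fingers measure 130 mm over their backs; the gripper's body (78 mm by 193 mm) begins 47 mm behind the grasp point.
Start: joints at [0.288, 0.359, 0.012, 0, -1.224, -0.288], TCP at [0.675, -0, 0.227] pointing down, gripper open.
Joint ranges: [-3.07, 3.07], [-1.43, 2.12], [-1.02, 1.25], [-3.03, 1.67], [-3.05, -0], [-3.03, 3.03]. Speed limits (rad/s): [2.39, 2.39, 3.01, 3.14, 3.14, 3.14].

### API

Orientations are given as a rotation vector (axis times angle).
In Python, from bench import r, imaging, hand_in, finder gives the robot as it stands.
- The arm moves only by the tool arm_command, never from a script. Its argument "increments" is a list of rows, each an object with "claw": the finger opening in cm, from 0 to 8.76; "linear": the shift along the tool's x, y, z in cm, a list of three; "turn": the turn about the tool's y in rad. In form: [{"claw": claw, "linear": [dx, dy, dz], "turn": turn}, ...]. A call has 1 to 10 rows; each row is the pose to reach, as a shift and turn from the pose measured when the call began, along the tool's axes at that moment; what a row does not reach only later rows make up. A row lasts 1/10 s, in which the tool goes at most 50 mm and 8.59 degrees, less where a joint would pass 70% of its speed; a pose out of reach is approached as far as the arm can. A call with a gripper value outside its range is refused whole. The fingers move at their own pace and stop on an object; "newtons" is the grip in N (left out, the last holds). Time passes only in rows, so rows that repeat a pose let the fingers close. It gives the time, the measured TCP pose, the force and the opening at its end, in the units of the state.
- r.sense(): the state, without advancing time (a new reading comes with each control period).
- imaging.camera(name): name is "scene" or "side" or "wrist"; returns a dict with "color" (480x640x3 uint8, red, green, blue), "fx", "fy", "cx", "cy" (pixels), "R" (3x3) and "t" (3): a world point X has camera coordinates R X + t. Camera axes: x right, y down, z forward; pixel columns grow to the right and rows downward; lengths in m; the calibration is good to about 2 mm. A picture is of the moment at which its call begins. There is no depth.
- hand_in(): hands the job in, once; it reports no verdict.
Trained networks look in a picture, given as the dict that the camera call returned (one of the last four; its "shot" number tells which), for a name from the list of things; names that differ only in an ending like _2 or _b are one class to them, and where a whole thing is asked for, a point or a joint stands for the part that bears it (a point fixed in the world has none). Each returns a list of dicts, best first, with "conf" (0 to 1); they miss things now and then, are a little off and sometimes report something else, mostly with a low value. They report only what shows in the picture. A call takes as long as a camera call. They do not tell look-alikes from the thing itself.
- finder.search_frame(picture, name): "at" ([x, y, z] in m, in world coordinates, good to about 4 mm: the middle of the surface that is visible of it).
- finder.trace(picture, name): "region" (480x640 bool, what is visible of it).
The state is a dict: "t": time; "qpos": joint angles; "qvel": joint speeds; "joint_torque": joint torques, N m; "position": TCP position; "orientation": TCP orientation; "wrist_force": force on the tool from outside, world axes, zero at the start; "wrist_torque": the same for the moment, N m; "gripper_width": finger opening in m.
Only numpy, scipy, OpenCV 4.12 (cv2) and the standard library are available. Lean on these libraries where they do the work, as an engineer would, in place of code of your own. Each camera call takes 0.05 s, during which the arm holds its last target.

### The job

The aluminium toe guard with the blue band lies flat on the raised green foot board, too thin to pick up there. Slide it towards the robot until its square end sticks out about 40 mm past the board's front edge, still lying on the board, then take it by that end, carry it over and lay it down flat in the dark wooden tray, letting go only once it is down in the tray. Leave the plain toe guard where it lies.

Things in the scene. Friction and masses are not known exactly. Their poses are not given: they have to be found in the camera images.
- blue_guard: Loose flat aluminium plate with a blue band, 140 mm long (x), 44 wide (y), 3 thick, about 42 g. Origin: centre of its underside. The -x end, towards the robot, is square, sides straight and parallel from there to x = +48 mm; the +x end is a half round. The band, 30 mm wide, crosses it at x = +30. Slides when pressed from above with a shut gripper (about 5 to 15 N) and dragged.
- plain_guard: The same plate without any band, in bare aluminium; loose, lying beside the blue-banded one on the foot board (either side of it), to be left alone.
- foot_board: Fixed raised wooden board painted green, 200 mm deep (x), 260 wide (y), flat top 60 above the bench, 20 thick, on two battens set back 15 mm. Origin under its centre at bench level; its front edge, facing the robot, is at x = -100 mm, along y, with nothing under or before it. Both guards lie on it, roughly along its x, at least 15 mm in from the front edge.
- tray: Fixed shallow open tray of dark wood on the bench, 230 mm long (its x), 170 mm wide (y), walls 18 mm high and 7 mm thick, floor 7 mm thick. Origin under its centre at bench level. Empty.
Mind the look-alikes: they are no part of the job. What is shaped like the blue_guard but purple or red is not meant.

How it is judged:
On the way, in this order (a step that is already met when the one before it is completed fails the run):
1. the blue-banded guard lies flat on the foot board with its square end at least 25 mm past the front edge (x of blue_guard in the frame of foot_board below -0.055 m and z of blue_guard in the frame of foot_board between 0.055 and 0.066 m and angle between blue_guard's own z axis and vertical below 0.1 rad and contact force between blue_guard and foot_board above 0.05 N), for 0.2 s.
2. the blue-banded guard is held by the gripper, lifted clear of the foot board (height (world z) of blue_guard above 0.075 m and contact force between blue_guard and the fingers above 0.5 N and contact force between blue_guard and foot_board below 0.01 N), for 0.2 s.
3. the guard, still held, is down in the tray: its centre within the tray and no more than 45 mm above the bench (height (world z) of blue_guard below 0.045 m and horizontal distance between blue_guard and tray below 0.08 m and contact force between blue_guard and the fingers above 0.3 N), for 0.05 s.
At the end, for the whole second after the job is handed in: The blue-banded guard lies flat (within 6 degrees) and at rest on the tray's floor, wholly between its walls, released; the plain guard is within 20 mm of where it lay (x of blue_guard in the frame of tray between -0.045 and 0.045 m and y of blue_guard in the frame of tray between -0.06 and 0.06 m and z of blue_guard in the frame of tray below 0.012 m and angle between blue_guard's own z axis and vertical below 0.1 rad and linear speed of blue_guard below 0.02 m/s and distance of plain_guard from where it was at the start of the episode below 0.02 m); the robot touches nothing.
It fails at once if the plain guard is moved more than 20 mm (distance of plain_guard from where it was at the start of the episode above 0.02 m).
It also fails if it takes over 54 s, if anything falls off the work surface, if the arm or the gripper's body presses on something with over 40 N, if the wrist force passes 120 N, or if a joint passes its speed limit or range.

## Working session

There is one attempt and no reset: what is moved stays moved. The work goes in short steps, Python scripts to look and compute and a tool call to move; the robot and the scene stay as the last step left them, time stands still between calls to the robot, and variables do not carry over. Pictures are saved under pics/ and viewed, and the job is handed in when it is done.

Besides the shell and the picture viewer there is one more tool, called after "Request:" by a JSON object that holds its "name" and its "arguments", one argument or row to a line. arm_command: Moves the arm, as the interface text tells. Its arguments: {"type":"object","properties":{"increments":{"type":"array","items":{"type":"object","properties":{"claw":{"type":"number"},"linear":{"type":"array","items":{"type":"number"}},"turn":{"type":"number"}}}},"newtons":{"type":"number"}},"required":["increments"]}

```bash
mkdir -p pics; ls; cat > h.py <<'E'
import numpy as np,cv2
from bench import r,imaging,hand_in,finder
def shot(n,f):
    p=imaging.camera(n); cv2.imwrite('pics/'+f,cv2.cvtColor(p['color'],cv2.COLOR_RGB2BGR)); return p
def proj(p,X):
    X=np.atleast_2d(X); c=X@np.array(p['R']).T+np.array(p['t']); return np.c_[p['fx']*c[:,0]/c[:,2]+p['cx'],p['fy']*c[:,1]/c[:,2]+p['cy']]
def back(p,uv,z):
    uv=np.atleast_2d(uv).astype(float); R=np.array(p['R']);t=np.array(p['t']); C=-R.T@t
    d=np.c_[(uv[:,0]-p['cx'])/p['fx'],(uv[:,1]-p['cy'])/p['fy'],np.ones(len(uv))]@R
    return C+d*((z-C[2])/d[:,2])[:,None]
E
python3 - <<'E'
from h import *
s=r.sense(); print({k:np.round(v,4) for k,v in s.items()})
for n in ['scene','side','wrist']:
    p=shot(n,n+'0.png'); print(n,np.round(-np.array(p['R']).T@np.array(p['t']),3),p['fx'])
    for k in ['blue_guard','plain_guard','foot_board','tray']:
        for d in finder.search_frame(p,k)[:3]: print(k,np.round(d['at'],3),round(d['conf'],2),proj(p,d['at']).round())
E
```

```text
pics
{'t': np.float64(0.0), 'qpos': array([ 2.8810e-01,  3.5940e-01,  1.1100e-02, -4.0000e-04, -1.2241e+00,
       -2.8810e-01]), 'qvel': array([-0.    , -0.0012, -0.0008,  0.0005,  0.0011, -0.0004]), 'joint_torque': array([-8.00000e-04, -5.82727e+01,  2.93058e+01,  6.99750e+00,
        6.90000e-03, -2.00000e-04]), 'position': array([0.6745, 0.    , 0.2256]), 'orientation': array([-1.2081, -1.2078,  1.21  ]), 'wrist_force': array([ 0.3298, -0.6415, -0.1639]), 'wrist_torque': array([-0.0199, -0.0408, -0.055 ]), 'gripper_width': np.float64(0.0877)}
scene [ 0.901 -0.623  0.813] 519.9981431868619
blue_guard [0.608 0.201 0.061] 0.82 [[428. 190.]]
blue_guard [ 0.408 -0.026  0.   ] 0.82 [[293. 235.]]
blue_guard [ 0.366  0.213 -0.002] 0.78 [[338. 170.]]
plain_guard [0.627 0.082 0.064] 0.68 [[410. 225.]]
foot_board [0.611 0.087 0.059] 0.96 [[404. 222.]]
foot_board [ 0.582 -0.235  0.008] 0.27 [[301. 342.]]
tray [ 0.58  -0.234  0.007] 0.81 [[300. 341.]]
side [0.366 0.68  0.588] 566.571791372426
blue_guard [0.62  0.206 0.063] 0.86 [[186. 342.]]
blue_guard [ 0.406 -0.028  0.002] 0.85 [[371. 283.]]
blue_guard [0.362 0.222 0.004] 0.62 [[385. 413.]]
plain_guard [0.621 0.079 0.064] 0.57 [[218. 279.]]
foot_board [0.584 0.19  0.064] 0.67 [[218. 337.]]
tray [ 0.564 -0.222  0.005] 0.8 [[300. 208.]]
wrist [ 0.677 -0.083  0.384] 422.3643428502987
blue_guard [0.607 0.193 0.062] 0.7 [[398. 410.]]
blue_guard [ 0.43  -0.023  0.002] 0.58 [[596. 167.]]
plain_guard [0.634 0.083 0.061] 0.91 [[372. 303.]]
foot_board [0.618 0.046 0.06 ] 0.89 [[393. 262.]]
tray [ 0.539 -0.15   0.015] 0.84 [[498.   6.]]
```

View pics/scene0.png

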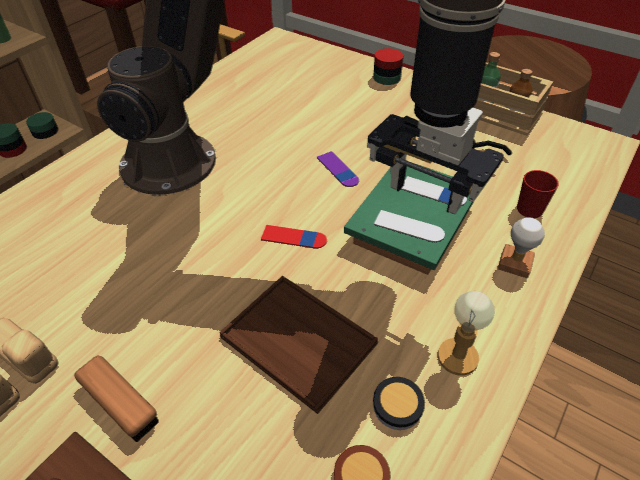

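View pics/side0.png

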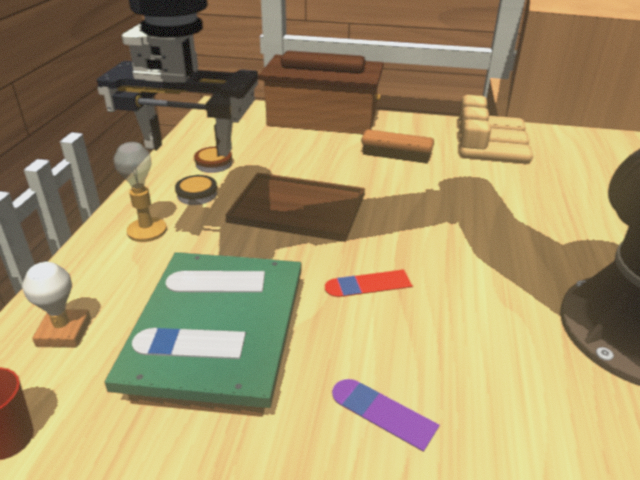

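View pics/wrist0.png

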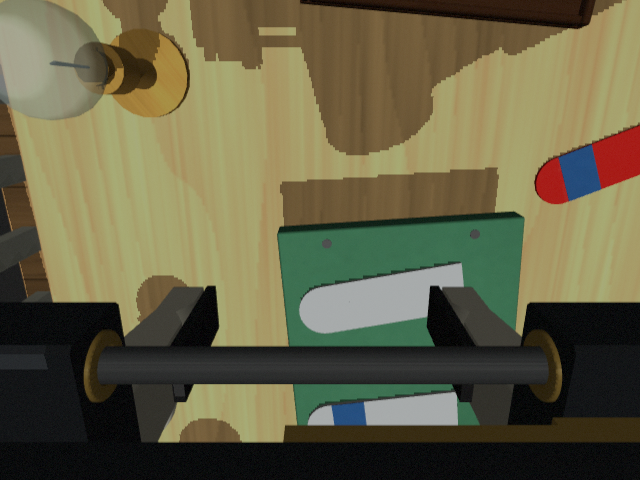

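Candidates for the blue guard, as side-view pixels:
- bare aluminium with a blue band, on the board, at (187,343)
- plain aluminium at (215,282)
- red at (368,284)
- purple at (385,413)

By the description I choose the one at (187,343). I'll check it in a close crop and measure it.

```bash
python3 - <<'E'
from h import *
p=imaging.camera('side'); q=imaging.camera('scene')
import pickle; 
crop=cv2.resize(p['color'][240:410,100:310],None,fx=3.8,fy=3.5,interpolation=cv2.INTER_CUBIC); cv2.imwrite('pics/crop1.png',cv2.cvtColor(crop[:600],cv2.COLOR_RGB2BGR))
crop=cv2.resize(q['color'][140:280,320:500],None,fx=4.2,fy=4.2,interpolation=cv2.INTER_CUBIC); cv2.imwrite('pics/crop2.png',cv2.cvtColor(crop,cv2.COLOR_RGB2BGR))
def fit(mask,z,tag):
    # rectify to plane z; report min-area rect
    c=max(cv2.findContours(mask.astype(np.uint8),cv2.RETR_EXTERNAL,cv2.CHAIN_APPROX_NONE)[0],key=cv2.contourArea)[:,0]
    X=back(p_,c,z)[:,:2].astype(np.float32)
    (cx,cy),(w,h),a=cv2.minAreaRect(X*1000); b=cv2.boxPoints(((cx,cy),(w,h),a))
    print(tag,'c',round(cx,1),round(cy,1),'wh',round(w,1),round(h,1),'ang',round(a,1),b.round(1).tolist())
for nm,p_ in (('side',p),('scene',q)):
    for k,z in (('blue_guard',.063),('plain_guard',.063),('foot_board',.06),('tray',.018)):
        for d in finder.trace(p_,k)[:3]:
            fit(d['region'],z,f"{nm} {k} {d['conf']:.2f} {np.argwhere(d['region']).mean(0).round()[::-1]}")
E
```

```text
side blue_guard 0.76 [368. 283.] c 407.1 47.0 wh 125.7 43.1 ang 22.1 [[340.79998779296875, 43.29999923706055], [357.0, 3.4000000953674316], [473.5, 50.70000076293945], [457.20001220703125, 90.5999984741211]]
side blue_guard 0.66 [385. 413.] c 366.7 265.0 wh 42.6 126.4 ang 65.5 [[300.29998779296875, 271.8999938964844], [415.3999938964844, 219.39999389648438], [433.0, 258.20001220703125], [318.0, 310.70001220703125]]
side blue_guard 0.58 [189. 343.] c 617.7 206.6 wh 140.4 49.0 ang 7.2 [[545.0, 222.0], [551.2000122070312, 173.5], [690.4000244140625, 191.10000610351562], [684.2999877929688, 239.6999969482422]]
side plain_guard 0.71 [216. 281.] c 623.7 83.2 wh 137.4 46.9 ang 9.8 [[552.0, 94.5999984741211], [559.9000244140625, 48.400001525878906], [695.4000244140625, 71.69999694824219], [687.4000244140625, 117.9000015258789]]
side plain_guard 0.42 [213. 340.] c 598.3 163.1 wh 202.4 285.3 ang 4.0 [[487.5, 298.3999938964844], [507.20001220703125, 13.800000190734863], [709.0999755859375, 27.799999237060547], [689.4000244140625, 312.3999938964844]]
side foot_board 0.80 [213. 340.] c 599.9 159.
[... 1146 characters left out ...]
99694824219], [690.5999755859375, 114.5]]
scene foot_board 0.58 [405. 223.] c 609.7 100.5 wh 202.7 239.4 ang 3.7 [[500.79998779296875, 213.5], [516.2000122070312, -25.399999618530273], [718.5, -12.399999618530273], [703.0999755859375, 226.5]]
scene foot_board 0.50 [428. 190.] c 603.6 202.1 wh 110.1 52.8 ang 6.0 [[546.0999755859375, 222.60000610351562], [551.5999755859375, 170.10000610351562], [661.0999755859375, 181.60000610351562], [655.5999755859375, 234.10000610351562]]
scene tray 0.73 [300. 342.] c 575.7 -234.8 wh 176.2 235.3 ang 85.5 [[451.6000061035156, -313.5], [686.2000122070312, -331.79998779296875], [699.9000244140625, -156.10000610351562], [465.29998779296875, -137.8000030517578]]
```

View pics/crop1.png

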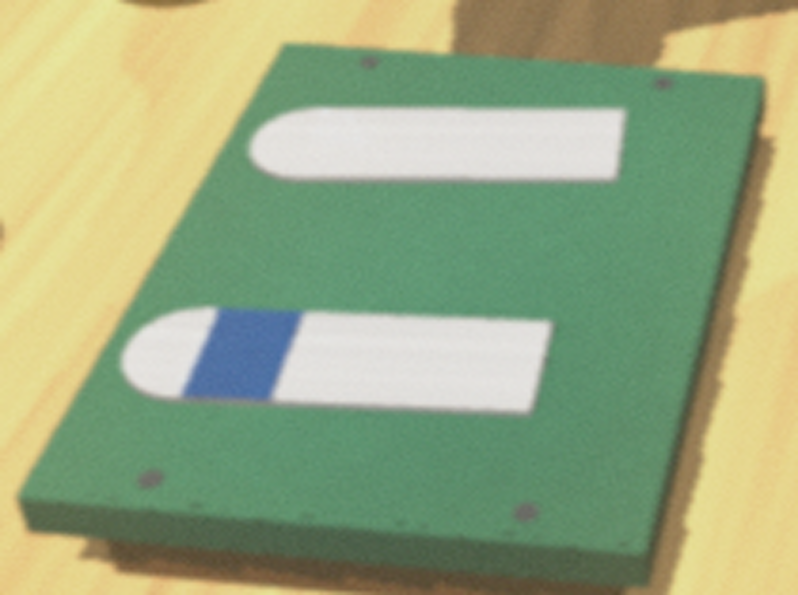

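View pics/crop2.png

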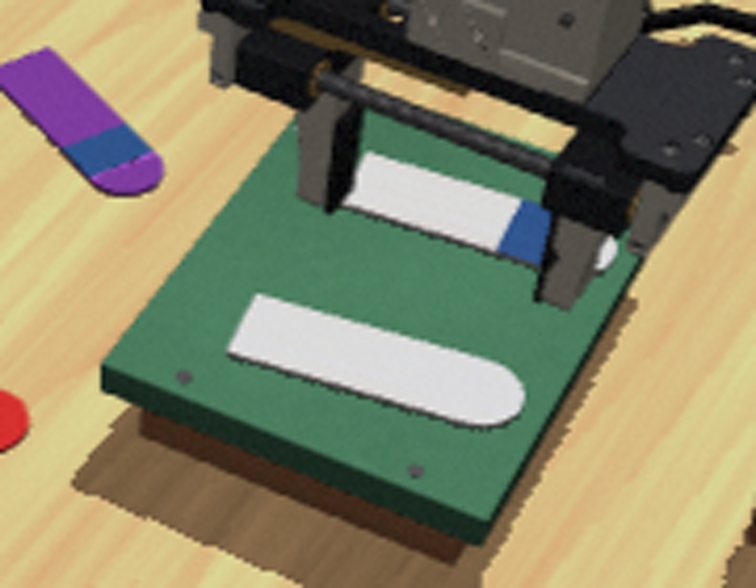

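The crop shows the chosen guard is bare aluminium with a blue band. Its square end is at about side px (245,332) to (240,358), and the plain guard lies beside it. Next I'll triangulate the key points.

```bash
python3 - <<'E'
from h import *
p=imaging.camera('side'); q=imaging.camera('scene')
P=[np.diag([1,1,1.])@np.array([[c['fx'],0,c['cx']],[0,c['fy'],c['cy']],[0,0,1]])@np.c_[c['R'],c['t']] for c in (p,q)]
S=lambda x,y:(100+x/3.8,240+y/3.5); Q=lambda x,y:(320+x/4.2,140+y/4.2)
L={'blue sq far(-y)side':(S(552,321),Q(345,207)),'blue sq +y':(S(530,412),Q(367,154)),
'plain sq +y':(S(617,181),Q(257,295)),'plain sq -y':(S(625,109),Q(230,352)),
'board front -y':(S(765,80),Q(103,365)),'board back -y':(S(284,45),Q(487,522)),
'band front -y':(S(302,312),Q(497,250))}
for k,(a,b) in L.items():
    X=cv2.triangulatePoints(P[0],P[1],np.array(a).reshape(2,1),np.array(b).reshape(2,1)); X=(X[:3]/X[3]).ravel()
    print(k,X.round(4),'side@z',back(p,a,.06 if 'board' in k else .063)[0,:2].round(4),'err',(proj(p,X)-a).round(1),(proj(q,X)-b).round(1))
for k,a in (('b front +y',S(650,555)),('b back +y',S(20,498)),('tip',S(122,360)),('band back -y',S(217,309)),('band front+y',S(272,402)),('band back+y',S(183,398))): print(k,back(p,a,.063)[0].round(4))
# tray
im=q['color'];cv2.imwrite('pics/tray.png',cv2.cvtColor(cv2.resize(im[265:420,210:390],None,fx=3.8,fy=3.8,interpolation=cv2.INTER_CUBIC),cv2.COLOR_RGB2BGR))
E
```

```text
blue sq far(-y)side [0.5559 0.1721 0.0591] side@z [0.5519 0.1748] err [[-2.2  0.3]] [[-1.6 -0.3]]
blue sq +y [0.548  0.2164 0.0594] side@z [0.5461 0.2194] err [[-0.6  0.1]] [[-0.4 -0.1]]
plain sq +y [0.553  0.0903 0.0592] side@z [0.5507 0.0941] err [[-0.8  0.1]] [[-0.6 -0.1]]
plain sq -y [0.5621 0.0468 0.0608] side@z [0.5598 0.0486] err [[-1.1  0.2]] [[-1.  -0.2]]
board front -y [0.5136 0.0099 0.0554] side@z [0.5113 0.015 ] err [[-0.8  0.2]] [[-0.7 -0.2]]
board back -y [0.7119 0.0226 0.0558] side@z [0.7084 0.0275] err [[-0.6  0. ]] [[-0.5 -0. ]]
band front -y [0.6386 0.1845 0.0611] side@z [0.637  0.1862] err [[-0.5  0. ]] [[-0.4 -0. ]]
b front +y [0.4925 0.2725 0.063 ]
b back +y [0.6888 0.2852 0.063 ]
tip [0.6862 0.2203 0.063 ]
band back -y [0.666  0.1901 0.063 ]
band front+y [0.6296 0.2303 0.063 ]
band back+y [0.6587 0.2339 0.063 ]
```

View pics/tray.png

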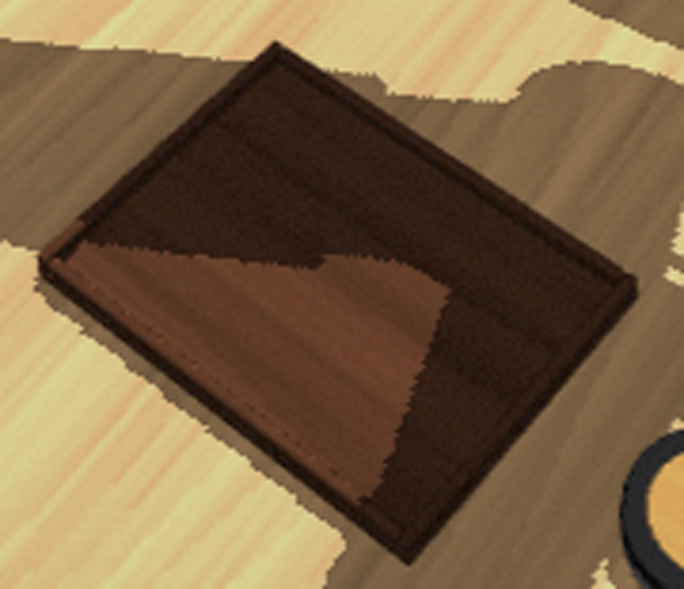

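```bash
python3 - <<'E'
from h import *
from scipy.spatial.transform import Rotation as Ro
s=r.sense(); print(Ro.from_rotvec(s['orientation']).as_matrix().round(3),s['position'])
q=imaging.camera('scene')
a=np.array([(277,42),(637,283),(42,260)])/3.8+[210,265]
X=back(q,a,.018); print(X.round(4)); print('centre',(X[1]+X[2])/2,np.linalg.norm(X[1]-X[0]),np.linalg.norm(X[2]-X[0]))
d=X[1]-X[0]; print('yaw',np.degrees(np.arctan2(d[1],d[0])))
p=imaging.camera('side'); cv2.imwrite('pics/tray2.png',cv2.cvtColor(cv2.resize(p['color'][165:245,215:375],None,fx=5,fy=5,interpolation=cv2.INTER_CUBIC),cv2.COLOR_RGB2BGR))
E
```

```text
[[-0. -0. -1.]
 [ 1. -0. -0.]
 [-0. -1.  0.]] [6.74977542e-01 7.80909914e-06 2.26543522e-01]
[[ 0.4687 -0.1394  0.018 ]
 [ 0.6947 -0.16    0.018 ]
 [ 0.4568 -0.3062  0.018 ]]
centre [ 0.57579126 -0.23310377  0.018     ] 0.2269832731765902 0.16722366335668862
yaw -5.188821689216091
```

View pics/tray2.png

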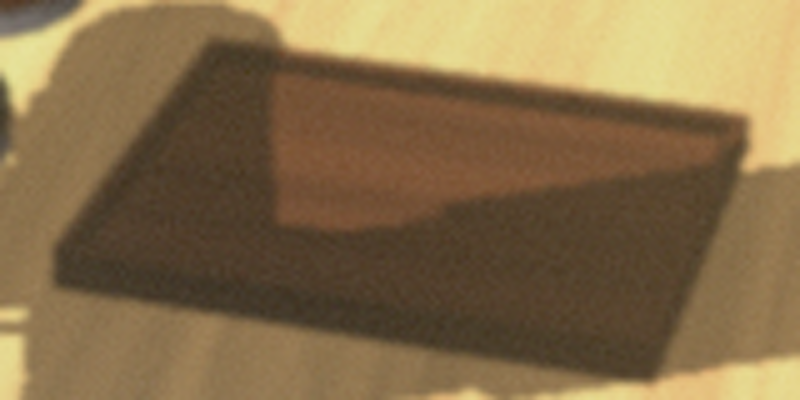

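Heights come out near 0.06 m, which matches the text. Blue guard centre is about (0.620, 0.205) with yaw about 7.5°. Tray centre is about (0.576, -0.233) with yaw about -5°. Now moving above the guard, turning and shutting the gripper.

Request:
{"name": "arm_command", "arguments": {
  "increments": [
    {"claw": 0, "linear": [4, 1, 1], "turn": 0.14},
    {"claw": 0, "linear": [8, 3, 2], "turn": 0.28},
    {"claw": 0, "linear": [12, 5, 3], "turn": 0.42},
    {"claw": 0, "linear": [16, 7, 3.4], "turn": 0.57},
    {"claw": 0, "linear": [20, 9, 3.4], "turn": 0.71},
    {"claw": 0, "linear": [20.7, 10.6, 3.4], "turn": 0.85},
    {"claw": 0, "linear": [20.7, 10.6, 3.4], "turn": 1.0},
    {"claw": 0, "linear": [20.7, 10.6, 3.4], "turn": 1.14},
    {"claw": 0, "linear": [20.7, 10.6, 3.4], "turn": 1.29},
    {"claw": 0, "linear": [20.7, 10.6, 3.4], "turn": 1.44}
  ],
  "newtons": 20
}}

```text
t: 2.45
position: [0.641, 0.2071, 0.1204]
orientation: [-1.569, -0.098, 0.098]
wrist_force: [-0.3, 0.5, 0.7]
gripper_width: 0.0132
```

```bash
cat >> h.py <<'E'
from scipy.spatial.transform import Rotation as Ro
def st():
    s=r.sense(); M=Ro.from_rotvec(s['orientation']).as_matrix()
    print('t',round(s['t'],2),'p',s['position'].round(4),'F',s['wrist_force'].round(2),'w',round(s['gripper_width'],4),'yaw x',round(np.degrees(np.arctan2(M[1,0],M[0,0])),2),'j',s['qpos'].round(2)); return s,M
E
python3 - <<'E'
from h import *
st(); shot('side','s1.png'); shot('wrist','w1.png')
E
```

```text
t 2.45 p [0.641  0.2071 0.1204] F [-0.32  0.55  0.69] w 0.0132 yaw x 7.15 j [ 0.6   0.43 -0.13  0.   -1.01 -2.05]
```

View pics/w1.png

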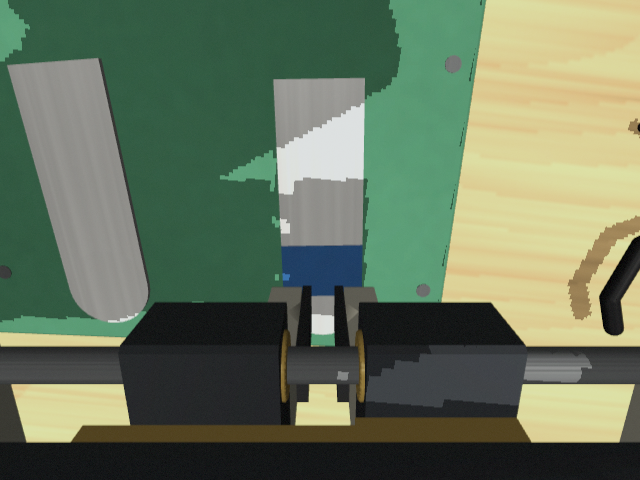

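View pics/s1.png

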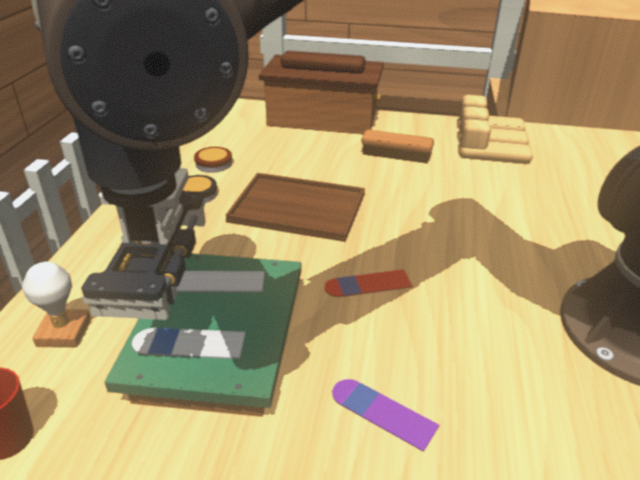

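The wrist view shows the guard aligned with the tool, its square end at about (274..364, 79) and the fingers over the band's rear. I'll check this against two wrist heights while lowering.

Request:
{"name": "arm_command", "arguments": {
  "increments": [
    {"claw": 0, "linear": [0, 1.5, 0], "turn": 0},
    {"claw": 0, "linear": [0, 3, 0], "turn": 0},
    {"claw": 0, "linear": [0, 4, 0], "turn": 0},
    {"claw": 0, "linear": [0, 4.5, 0], "turn": 0},
    {"claw": 0, "linear": [0, 5, 0], "turn": 0},
    {"claw": 0, "linear": [0, 5, 0], "turn": 0}
  ]
}}

```text
t: 3.15
position: [0.6407, 0.2069, 0.0697]
orientation: [-1.569, -0.1, 0.102]
wrist_force: [0.5, 0.4, 0.8]
gripper_width: 0.0002
```

```bash
python3 - <<'E'
from h import *
st(); p=shot('wrist','w2.png')
E
```

```text
t 3.15 p [0.6407 0.2069 0.0697] F [0.53 0.37 0.77] w 0.0002 yaw x 7.39 j [ 0.6   0.48 -0.18 -0.   -0.91 -2.04]
```

View pics/w2.png

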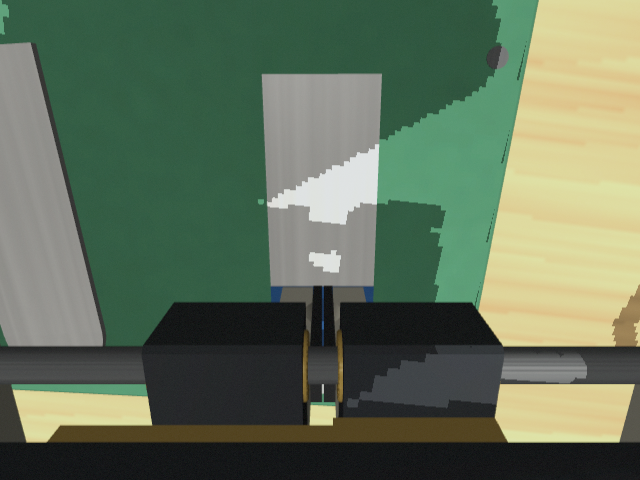

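Square end now at (262..381, 73), band still under the fingers. I'll triangulate the end from the two heights, then press.

```bash
python3 - <<'E'
from h import *
p=imaging.camera('wrist')
R=np.array(p['R']);t=np.array(p['t']); C=-R.T@t; C1=C+np.array([.641,.2071,.1204])-np.array([.6407,.2069,.0697])
K=np.array([[p['fx'],0,p['cx']],[0,p['fy'],p['cy']],[0,0,1]])
for a,b in (((274,79.5),(262.5,73.5)),((364.5,78.5),(381.5,73.5))):
    X=cv2.triangulatePoints(K@np.c_[R,-R@C1],K@np.c_[R,t],np.array(a).reshape(2,1),np.array(b,float).reshape(2,1)).ravel(); print((X[:3]/X[3]).round(4), back(p,b,.063)[0].round(4))
E
```

```text
[0.5548 0.1697 0.0362] [0.5551 0.1736 0.063 ]
[0.5515 0.2127 0.0956] [0.5495 0.2167 0.063 ]
```

Request:
{"name": "arm_command", "arguments": {
  "increments": [
    {"claw": 0, "linear": [0, 0.3, 0], "turn": 0},
    {"claw": 0, "linear": [0, 0.5, 0], "turn": 0},
    {"claw": 0, "linear": [0, 0.6, 0], "turn": 0},
    {"claw": 0, "linear": [0, 0.7, 0], "turn": 0},
    {"claw": 0, "linear": [0, 0.7, 0], "turn": 0}
  ]
}}

```text
t: 3.75
position: [0.6412, 0.2071, 0.0636]
orientation: [-1.568, -0.101, 0.101]
wrist_force: [0.2, 0.1, 0.2]
gripper_width: 0.0006
```

Baseline too short (ends give z 0.036 and 0.096, mean 0.066), but with side/scene it fits a top near 0.063. Square end middle is about (0.552, 0.195). Pressing on gently.

Request:
{"name": "arm_command", "arguments": {
  "increments": [
    {"claw": 0, "linear": [0, 0.1, 0], "turn": 0},
    {"claw": 0, "linear": [0, 0.15, 0], "turn": 0},
    {"claw": 0, "linear": [0, 0.2, 0], "turn": 0}
  ]
}}

```text
t: 4.05
position: [0.6413, 0.2072, 0.0633]
orientation: [-1.568, -0.103, 0.101]
wrist_force: [-5.5, -1.1, 12.6]
gripper_width: 0.0003
```

Request:
{"name": "arm_command", "arguments": {
  "increments": [
    {"claw": 0, "linear": [-0.3, 0.18, 0], "turn": 0},
    {"claw": 0, "linear": [-0.8, 0.18, 0], "turn": 0},
    {"claw": 0, "linear": [-1.4, 0.18, 0], "turn": 0},
    {"claw": 0, "linear": [-2, 0.18, 0], "turn": 0},
    {"claw": 0, "linear": [-2.6, 0.18, 0], "turn": 0},
    {"claw": 0, "linear": [-3, 0.18, 0], "turn": 0},
    {"claw": 0, "linear": [-3, 0.18, 0], "turn": 0}
  ]
}}

```text
t: 4.75
position: [0.6131, 0.2042, 0.0633]
orientation: [-1.567, -0.106, 0.098]
wrist_force: [0.5, 1.1, 7.5]
gripper_width: 0.0005
```

```bash
python3 - <<'E'
from h import *
st(); p=shot('wrist','w3.png'); shot('side','s3.png')
E
```

```text
t 4.75 p [0.6131 0.2042 0.0633] F [0.5  1.08 7.47] w 0.0005 yaw x 7.47 j [ 0.62  0.45 -0.25  0.   -0.86 -2.07]
```

View pics/w3.png

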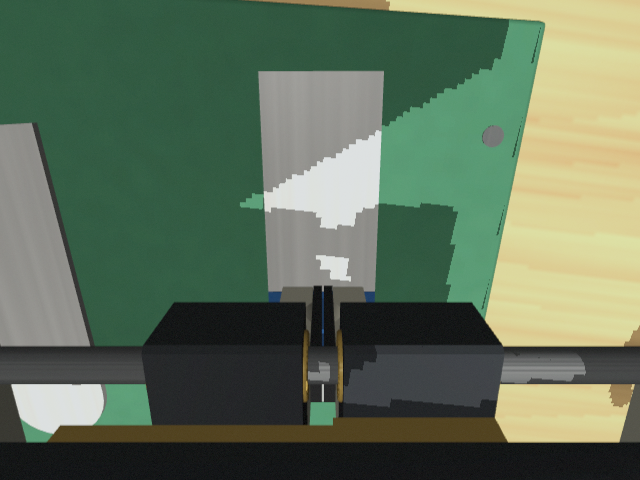

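View pics/s3.png

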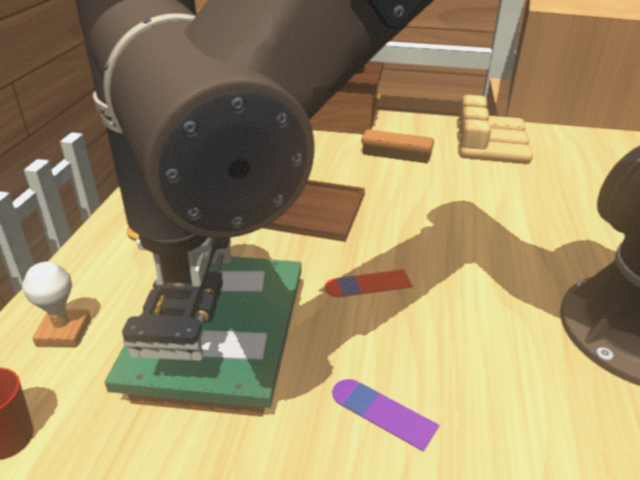

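The guard followed: its square end still shows at about (259..383, 71), and the board's front edge is now in view at the top. About 6 cm more to go.

Request:
{"name": "arm_command", "arguments": {
  "increments": [
    {"claw": 0, "linear": [-0.3, 0.18, 0], "turn": 0},
    {"claw": 0, "linear": [-0.8, 0.18, 0], "turn": 0},
    {"claw": 0, "linear": [-1.4, 0.18, 0], "turn": 0},
    {"claw": 0, "linear": [-2, 0.18, 0], "turn": 0},
    {"claw": 0, "linear": [-2.6, 0.18, 0], "turn": 0},
    {"claw": 0, "linear": [-3.2, 0.18, 0], "turn": 0},
    {"claw": 0, "linear": [-3.8, 0.18, 0], "turn": 0},
    {"claw": 0, "linear": [-4.4, 0.18, 0], "turn": 0},
    {"claw": 0, "linear": [-4.9, 0.18, 0], "turn": 0},
    {"claw": 0, "linear": [-4.9, 0.18, 0], "turn": 0}
  ]
}}

```text
t: 5.85
position: [0.5663, 0.199, 0.0633]
orientation: [-1.565, -0.111, 0.096]
wrist_force: [0.7, 1.4, 9.0]
gripper_width: 0.0005
```

```bash
python3 - <<'E'
from h import *
st(); p=shot('wrist','w4.png'); shot('side','s4.png')
E
```

```text
t 5.85 p [0.5663 0.199  0.0633] F [0.73 1.43 8.98] w 0.0005 yaw x 7.53 j [ 0.66  0.38 -0.37  0.   -0.81 -2.11]
```

View pics/w4.png

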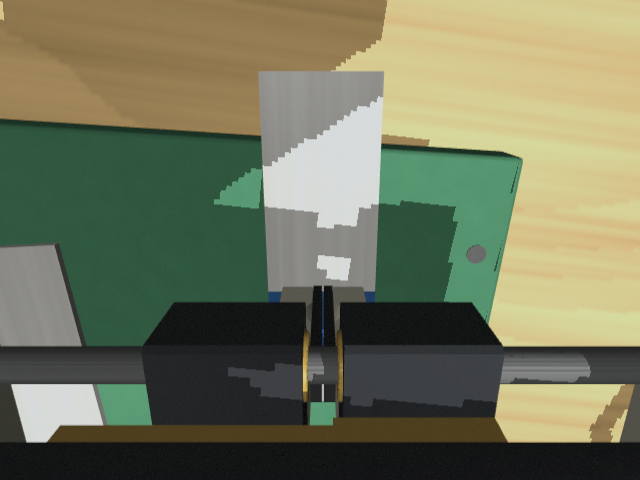

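View pics/s4.png

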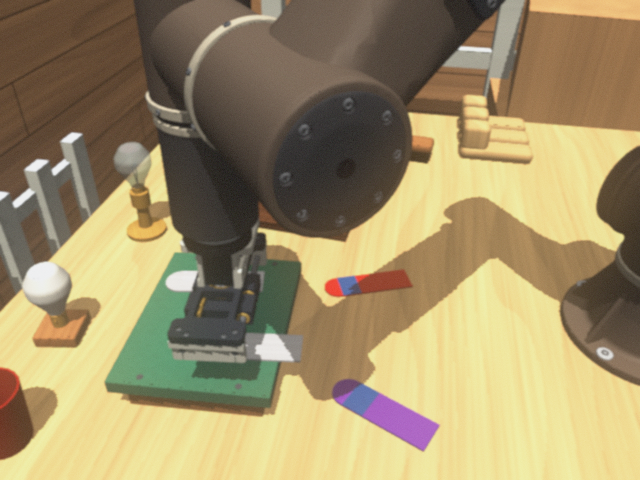

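```bash
python3 - <<'E'
from h import *
p=imaging.camera('wrist')
A=back(p,[(260,71.5),(384,71.5)],.063);B=back(p,[(261,135),(383,148)],.06); print(A.round(4),B.round(4)); st()
d=B[1]-B[0]; n=np.array([d[1],-d[0]])/np.hypot(*d[:2]); m=A.mean(0)[:2]; print('overhang',(B[0][:2]-m)@n, 'edge yaw',np.degrees(np.arctan2(-d[0],d[1])))
E
```

```text
[[0.4801 0.1656 0.063 ]
 [0.4745 0.2083 0.063 ]] [[0.5019 0.1674 0.06  ]
 [0.5007 0.213  0.06  ]]
t 6.0 p [0.5663 0.1991 0.0633] F [-0.16  0.97  9.39] w 0.0003 yaw x 7.53 j [ 0.66  0.38 -0.37  0.   -0.81 -2.11]
overhang 0.02409685847027876 edge yaw 1.5348633102817566
```

Overhang is about 24 mm, so I'll slide 1.6 cm more.

Request:
{"name": "arm_command", "arguments": {
  "increments": [
    {"claw": 0, "linear": [-0.3, 0.18, 0], "turn": 0},
    {"claw": 0, "linear": [-0.8, 0.18, 0], "turn": 0},
    {"claw": 0, "linear": [-1.4, 0.18, 0], "turn": 0},
    {"claw": 0, "linear": [-1.7, 0.18, 0], "turn": 0},
    {"claw": 0, "linear": [-1.7, 0.18, 0], "turn": 0}
  ]
}}

```text
t: 6.5
position: [0.5515, 0.1981, 0.0633]
orientation: [-1.563, -0.115, 0.093]
wrist_force: [1.5, 1.1, 7.6]
gripper_width: 0.0004
```

```bash
python3 - <<'E'
from h import *
st(); p=shot('wrist','w5.png'); shot('side','s5.png')
E
```

```text
t 6.5 p [0.5515 0.1981 0.0633] F [1.54 1.12 7.58] w 0.0004 yaw x 7.59 j [ 0.68  0.36 -0.4   0.   -0.79 -2.12]
```

View pics/w5.png

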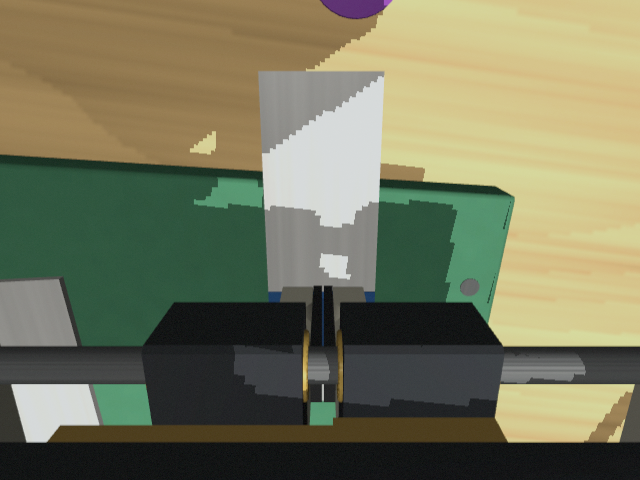

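```bash
python3 - <<'E'
from h import *
p=imaging.camera('wrist'); im=p['color'].astype(int)
for c in (255,390): print(c,[tuple(im[k,c]) for k in range(160,196,3)])
A=back(p,[(260,71.5),(384,71.5)],.063);B=back(p,[(100,163),(261,173),(383,186),(490,192)],.06); print(A.round(4),B.round(4))
E
```

```text
255 [(np.int64(154), np.int64(128), np.int64(85)), (np.int64(156), np.int64(129), np.int64(85)), (np.int64(157), np.int64(131), np.int64(88)), (np.int64(155), np.int64(129), np.int64(86)), (np.int64(25), np.int64(47), np.int64(34)), (np.int64(27), np.int64(49), np.int64(36)), (np.int64(33), np.int64(59), np.int64(43)), (np.int64(72), np.int64(129), np.int64(94)), (np.int64(89), np.int64(152), np.int64(115)), (np.int64(88), np.int64(153), np.int64(116)), (np.int64(89), np.int64(153), np.int64(116)), (np.int64(87), np.int64(151), np.int64(113))]
390 [(np.int64(215), np.int64(212), np.int64(154)), (np.int64(215), np.int64(213), np.int64(154)), (np.int64(158), np.int64(132), np.int64(89)), (np.int64(157), np.int64(131), np.int64(86)), (np.int64(156), np.int64(129), np.int64(86)), (np.int64(155), np.int64(129), np.int64(86)), (np.int64(155), np.int64(129), np.int64(85)), (np.int64(21), np.int64(45), np.int64(34)), (np.int64(25), np.int64(47), np.int64(34)), (np.int64(34), np.int64(67), np.int64(47)), (np.int64(72), np.int64(128), np.int64(94)), (np.int64(85), np.int64(147), np.int64(109))]
[[0.4653 0.1646 0.063 ]
 [0.4597 0.2072 0.063 ]] [[0.5054 0.1073 0.06  ]
 [0.5012 0.1677 0.06  ]
 [0.5001 0.2145 0.06  ]
 [0.497  0.2559 0.06  ]]
```

Overhang is about 40 mm. The end middle is (0.4625, 0.186), centred on the tool's axis. I'll lift and move to the protruding end, opening as I go.

Request:
{"name": "arm_command", "arguments": {
  "increments": [
    {"claw": 0, "linear": [0, -1, 0], "turn": 0},
    {"claw": 0, "linear": [0, -3, 0], "turn": 0},
    {"claw": 7.5, "linear": [-1.5, -4, 0], "turn": 0},
    {"claw": 7.5, "linear": [-3.5, -4, 0], "turn": 0},
    {"claw": 7.5, "linear": [-5.5, -4, 0], "turn": 0},
    {"claw": 7.5, "linear": [-7.2, -4, 0], "turn": 0},
    {"claw": 7.5, "linear": [-7.2, -4, 0], "turn": 0},
    {"claw": 7.5, "linear": [-7.2, -4, 0], "turn": 0},
    {"claw": 7.5, "linear": [-7.2, -4, 0], "turn": 0},
    {"claw": 7.5, "linear": [-7.2, -4, 0], "turn": 0}
  ]
}}

```text
t: 7.65
position: [0.4802, 0.1885, 0.1024]
orientation: [-1.563, -0.114, 0.093]
wrist_force: [0.7, -0.7, 0.4]
gripper_width: 0.0585
```

```bash
python3 - <<'E'
from h import *
st(); p=shot('side','s6.png'); shot('scene','c6.png'); shot('wrist','w6.png')
E
```

```text
t 7.65 p [0.4802 0.1885 0.1024] F [ 0.66 -0.74  0.44] w 0.0585 yaw x 7.57 j [ 0.76  0.21 -0.52  0.01 -0.83 -2.2 ]
```

View pics/s6.png

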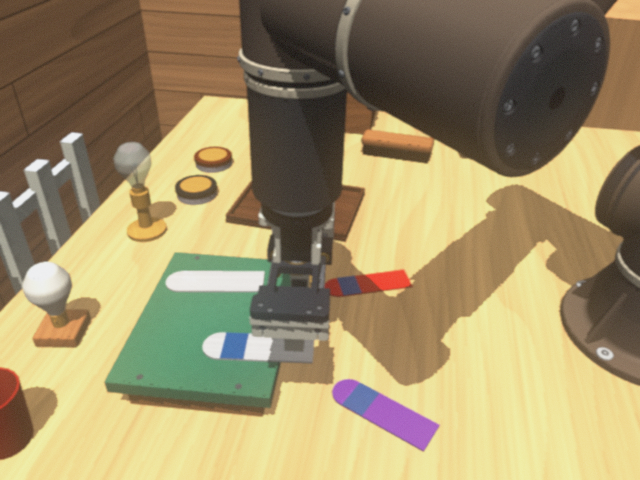

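View pics/c6.png

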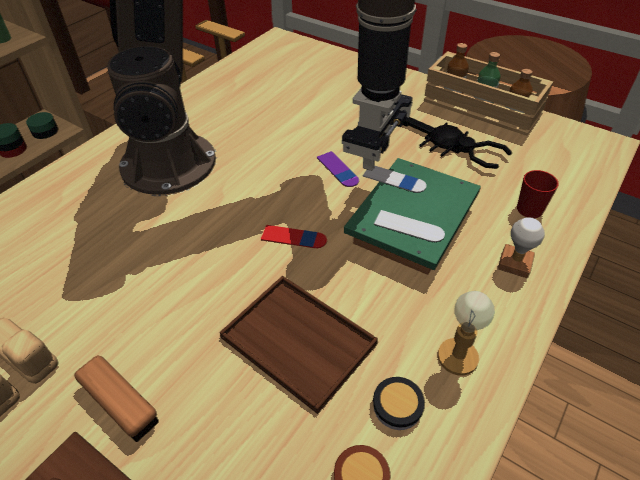

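View pics/w6.png

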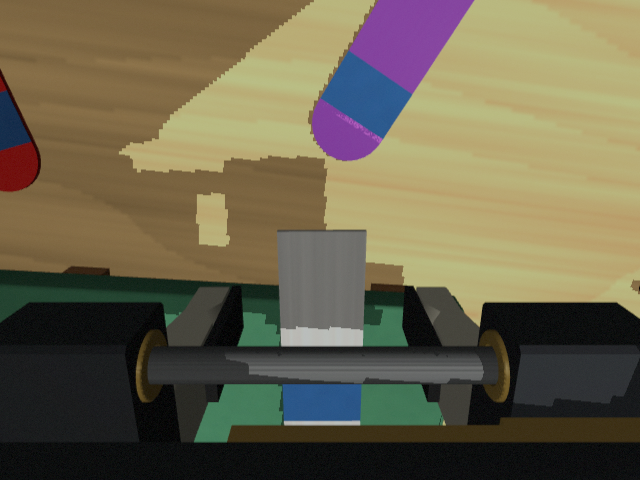

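The guard sticks out past the edge, centred between the fingers (277..366 between about 243 and 403). The board's front edge shows at row ~285, behind the fingers. I'll finish opening and lower.

Request:
{"name": "arm_command", "arguments": {
  "increments": [
    {"claw": 7.5, "linear": [0, 0, 0], "turn": 0},
    {"claw": 7.5, "linear": [0, 0, 0], "turn": 0},
    {"claw": 7.5, "linear": [0, 1, 0], "turn": 0},
    {"claw": 7.5, "linear": [0, 2, 0], "turn": 0},
    {"claw": 7.5, "linear": [0, 3, 0], "turn": 0},
    {"claw": 7.5, "linear": [0, 4, 0], "turn": 0},
    {"claw": 7.5, "linear": [0, 4.5, 0], "turn": 0},
    {"claw": 7.5, "linear": [0, 4.7, 0], "turn": 0},
    {"claw": 7.5, "linear": [0, 4.7, 0], "turn": 0}
  ]
}}

```text
t: 8.7
position: [0.4804, 0.1885, 0.0548]
orientation: [-1.564, -0.114, 0.094]
wrist_force: [-0.2, 0.3, -0.2]
gripper_width: 0.0748
```

```bash
python3 - <<'E'
from h import *
st(); p=shot('wrist','w7.png'); p=shot('side','s7.png')
cv2.imwrite('pics/s7c.png',cv2.cvtColor(cv2.resize(p['color'][240:420,180:380],None,fx=3.3,fy=3.3,interpolation=cv2.INTER_CUBIC),cv2.COLOR_RGB2BGR))
E
```

```text
t 8.7 p [0.4804 0.1885 0.0548] F [-0.24  0.28 -0.17] w 0.0748 yaw x 7.57 j [ 0.76  0.28 -0.57  0.01 -0.72 -2.2 ]
```

View pics/w7.png

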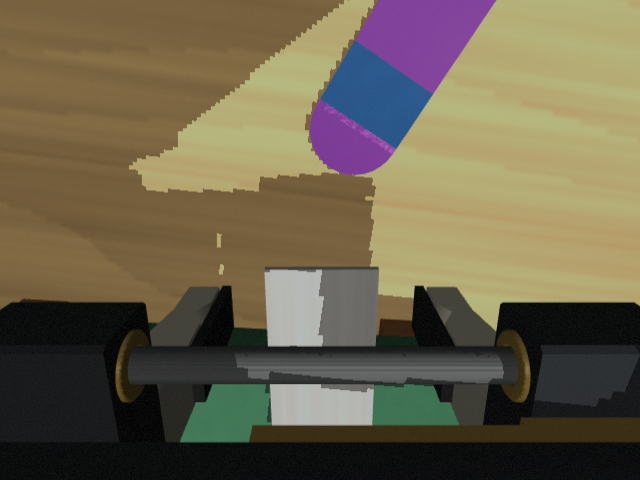

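View pics/s7c.png

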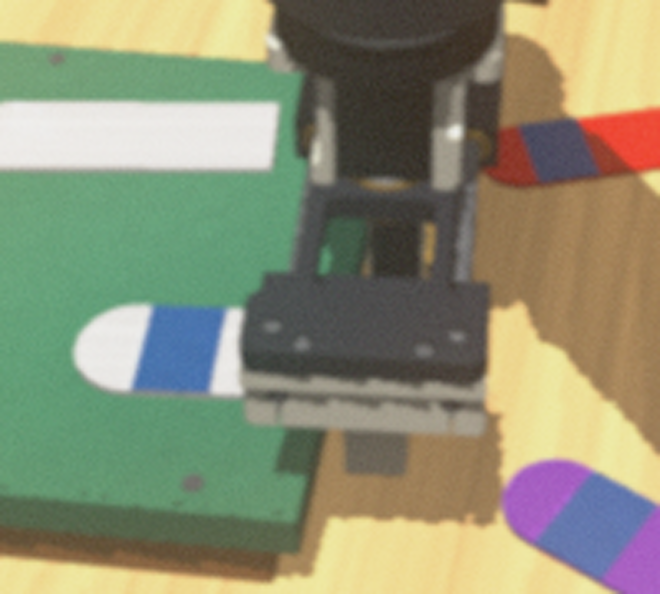

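The guard's end lies centred between the open fingers. The finger seen from the side, at crop (375,450), is clear of the board's edge. Closing.

Request:
{"name": "arm_command", "arguments": {
  "increments": [
    {"claw": 3.8, "linear": [0, 0, 0], "turn": 0},
    {"claw": 3.8, "linear": [0, 0, 0], "turn": 0},
    {"claw": 3.8, "linear": [0, 0, 0], "turn": 0},
    {"claw": 3.8, "linear": [0, 0, 0], "turn": 0},
    {"claw": 3.8, "linear": [0, 0, 0], "turn": 0},
    {"claw": 3.8, "linear": [0, 0, 0], "turn": 0},
    {"claw": 3.8, "linear": [0, 0, 0], "turn": 0},
    {"claw": 3.8, "linear": [0, 0, 0], "turn": 0},
    {"claw": 3.8, "linear": [0, 0, 0], "turn": 0}
  ],
  "newtons": 35
}}

```text
t: 9.7
position: [0.4807, 0.1888, 0.0554]
orientation: [-1.563, -0.114, 0.093]
wrist_force: [-0.4, 0.4, 0.3]
gripper_width: 0.0425
```

Request:
{"name": "arm_command", "arguments": {
  "increments": [
    {"claw": 3.8, "linear": [0, -0.5, 0], "turn": 0},
    {"claw": 3.8, "linear": [0, -1.5, 0], "turn": 0},
    {"claw": 3.8, "linear": [0, -3, 0], "turn": 0},
    {"claw": 3.8, "linear": [0, -4.5, 0], "turn": 0},
    {"claw": 3.8, "linear": [0, -6, 0], "turn": 0},
    {"claw": 3.8, "linear": [0, -6, 0], "turn": 0},
    {"claw": 3.8, "linear": [0, -6, 0], "turn": 0}
  ]
}}

```text
t: 10.4
position: [0.48, 0.1885, 0.1159]
orientation: [-1.562, -0.115, 0.092]
wrist_force: [0.8, -0.2, -1.0]
gripper_width: 0.0428
```

```bash
python3 - <<'E'
from h import *
st(); p=shot('wrist','w8.png'); p=shot('side','s8.png')
E
```

```text
t 10.4 p [0.48   0.1885 0.1159] F [ 0.84 -0.19 -0.96] w 0.0428 yaw x 7.57 j [ 0.76  0.19 -0.5   0.01 -0.86 -2.2 ]
```

View pics/w8.png

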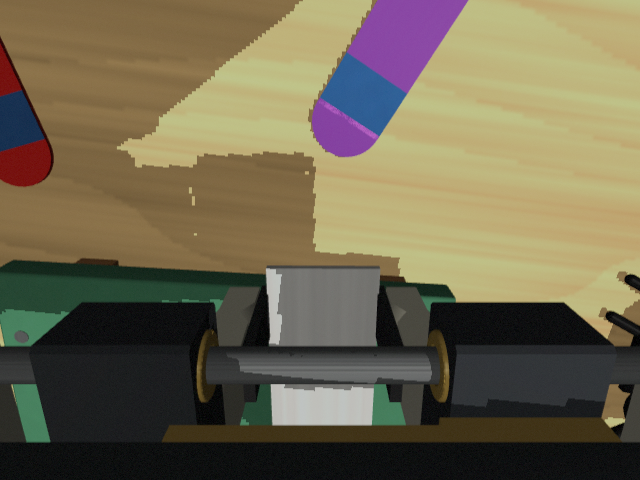

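View pics/s8.png

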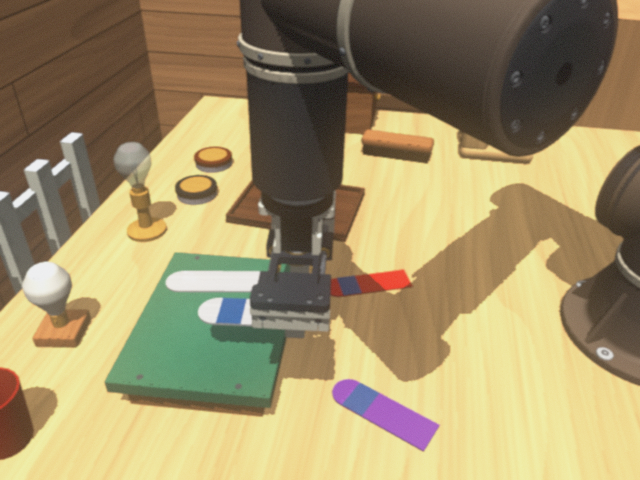

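The guard is gripped (width 42.8 mm), level and clear of the board. Carrying it over to the tray.

Request:
{"name": "arm_command", "arguments": {
  "increments": [
    {"claw": 3.8, "linear": [0, -1.5, -1], "turn": 0},
    {"claw": 3.8, "linear": [0, -3, -2.5], "turn": 0.02},
    {"claw": 3.8, "linear": [-0.1, -3, -4.5], "turn": 0.04},
    {"claw": 3.8, "linear": [-0.2, -3, -7], "turn": 0.06},
    {"claw": 3.8, "linear": [-0.3, -3, -9.5], "turn": 0.08},
    {"claw": 3.8, "linear": [-0.4, -3, -12], "turn": 0.1},
    {"claw": 3.8, "linear": [-0.5, -3, -14.5], "turn": 0.12},
    {"claw": 3.8, "linear": [-0.5, -3, -17], "turn": 0.13},
    {"claw": 3.8, "linear": [-0.6, -3, -19.5], "turn": 0.14},
    {"claw": 3.8, "linear": [-0.6, -3, -21], "turn": 0.15}
  ]
}}

```text
t: 11.5
position: [0.5003, -0.0226, 0.1433]
orientation: [-1.565, 0.007, -0.023]
wrist_force: [0.8, -0.2, -1.0]
gripper_width: 0.043
```

```bash
python3 - <<'E'
from h import *
s,M=st(); y=np.radians(-5); T=np.array([.576-.052*np.cos(y),-.233-.052*np.sin(y),s['position'][2]]); print((M.T@(T-s['position'])*100).round(2), 'turn', np.arctan2(M[1,0],M[0,0])-y)
E
```

```text
t 11.5 p [ 0.5003 -0.0226  0.1433] F [ 0.81 -0.25 -1.04] w 0.043 yaw x -1.1 j [ 0.35  0.14 -0.49 -0.   -0.93 -1.94]
[  2.79  -0.08 -20.54] turn 0.0680025567565305
```

Request:
{"name": "arm_command", "arguments": {
  "increments": [
    {"claw": 3.8, "linear": [0.3, 0, -2], "turn": 0.01},
    {"claw": 3.8, "linear": [0.6, 0, -4.5], "turn": 0.02},
    {"claw": 3.8, "linear": [1, 0, -7], "turn": 0.03},
    {"claw": 3.8, "linear": [1.4, 0, -10], "turn": 0.04},
    {"claw": 3.8, "linear": [1.8, 0, -13], "turn": 0.05},
    {"claw": 3.8, "linear": [2.2, 0, -16], "turn": 0.06},
    {"claw": 3.8, "linear": [2.6, 0, -18.5], "turn": 0.068},
    {"claw": 3.8, "linear": [2.8, 0, -20.5], "turn": 0.068},
    {"claw": 3.8, "linear": [2.8, 0, -20.5], "turn": 0.068},
    {"claw": 3.8, "linear": [2.8, 0, -20.5], "turn": 0.068}
  ]
}}

```text
t: 12.5
position: [0.5237, -0.2283, 0.1414]
orientation: [-1.564, 0.063, -0.076]
wrist_force: [-0.1, -0.3, 0.0]
gripper_width: 0.0427
```

```bash
python3 - <<'E'
from h import *
st(); p=shot('wrist','w9.png'); p=shot('scene','c9.png'); shot('side','s9.png')
E
```

```text
t 12.5 p [ 0.5237 -0.2283  0.1414] F [-0.1  -0.32  0.  ] w 0.0427 yaw x -5.08 j [-0.07  0.26 -0.34 -0.01 -0.97 -1.58]
```

View pics/w9.png

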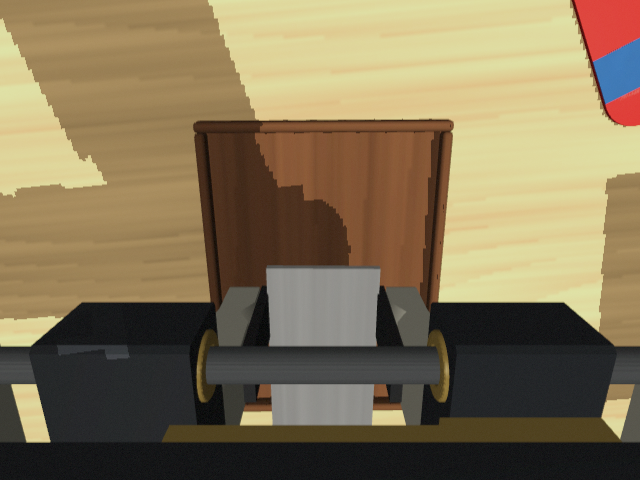

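View pics/c9.png

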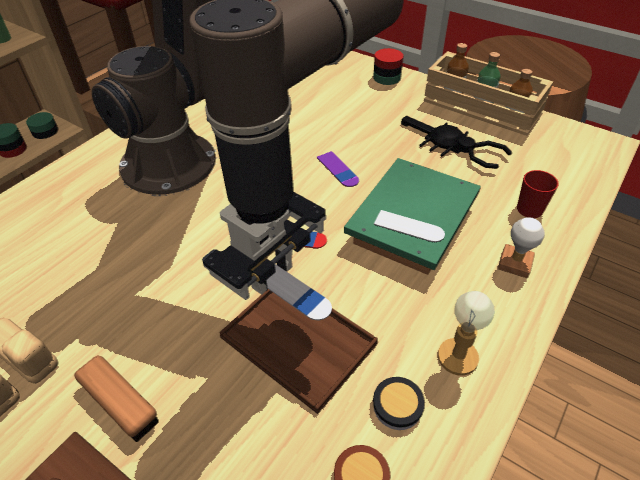

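View pics/s9.png

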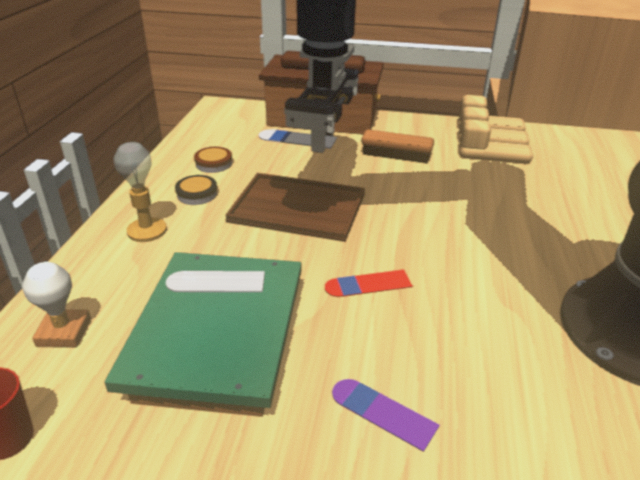

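The guard is over the tray, held level, with its square end still at row 266. The tray's near wall corners show at (195,122) and (452,122), and the plain guard is still in its place. I'll check the tray from this view.

```bash
python3 - <<'E'
from h import *
p=imaging.camera('wrist'); X=back(p,[(195,121),(453,121)],.018); print(X.round(4), np.linalg.norm(X[0]-X[1])); d=X[1]-X[0]; y=np.arctan2(-d[0],d[1]); print(np.degrees(y), X.mean(0)+.115*np.array([np.cos(y),np.sin(y),0]))
g=back(p,[(267,267),(380,267)],.1414+.007); print(g.round(4)); st()
E
```

```text
[[ 0.4521 -0.3025  0.018 ]
 [ 0.4666 -0.1371  0.018 ]] 0.16605548983628962
-4.980332271000394 [ 0.57391374 -0.22975905  0.018     ]
[[ 0.5032 -0.2469  0.1484]
 [ 0.5071 -0.2035  0.1484]]
t 12.7 p [ 0.5242 -0.2274  0.1423] F [ 0.4  -0.18 -0.3 ] w 0.043 yaw x -4.95 j [-0.07  0.26 -0.34 -0.01 -0.97 -1.58]
```

The tray centre from this view is (0.574, -0.230), and the guard's centre comes out at about (0.575, -0.231). Lowering.

Request:
{"name": "arm_command", "arguments": {
  "increments": [
    {"claw": 3.8, "linear": [0, 1, 0], "turn": 0},
    {"claw": 3.8, "linear": [0, 3, 0], "turn": 0},
    {"claw": 3.8, "linear": [0, 5, 0], "turn": 0},
    {"claw": 3.8, "linear": [0, 7, 0], "turn": 0},
    {"claw": 3.8, "linear": [0, 9, 0], "turn": 0},
    {"claw": 3.8, "linear": [0, 10.5, 0], "turn": 0},
    {"claw": 3.8, "linear": [0, 11.5, 0], "turn": 0},
    {"claw": 3.8, "linear": [0, 12.2, 0], "turn": 0},
    {"claw": 3.8, "linear": [0, 12.6, 0], "turn": 0},
    {"claw": 3.8, "linear": [0, 12.6, 0], "turn": 0}
  ]
}}

```text
t: 13.7
position: [0.5255, -0.2266, 0.0161]
orientation: [-1.564, 0.06, -0.076]
wrist_force: [-0.7, -0.3, -0.3]
gripper_width: 0.0429
```

```bash
python3 - <<'E'
from h import *
st(); p=shot('scene','c10.png'); 
cv2.imwrite('pics/c10c.png',cv2.cvtColor(cv2.resize(p['color'][220:420,190:400],None,fx=3,fy=3,interpolation=cv2.INTER_CUBIC),cv2.COLOR_RGB2BGR))
E
```

```text
t 13.7 p [ 0.5255 -0.2266  0.0161] F [-0.7  -0.32 -0.35] w 0.0429 yaw x -4.95 j [-0.07  0.41 -0.46 -0.01 -0.69 -1.58]
```

View pics/c10c.png

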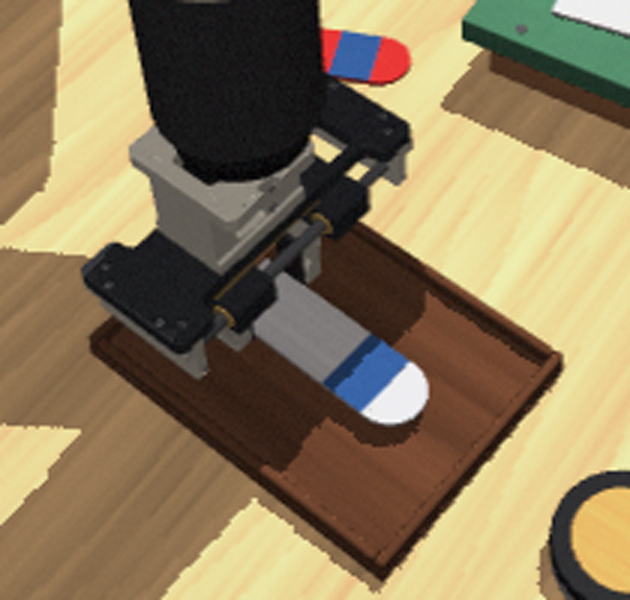

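The guard is inside the tray walls, just above the floor. Lowering the last few mm.

Request:
{"name": "arm_command", "arguments": {
  "increments": [
    {"claw": 3.8, "linear": [0, 0.3, 0], "turn": 0},
    {"claw": 3.8, "linear": [0, 0.5, 0], "turn": 0},
    {"claw": 3.8, "linear": [0, 0.65, 0], "turn": 0},
    {"claw": 3.8, "linear": [0, 0.75, 0], "turn": 0},
    {"claw": 3.8, "linear": [0, 0.75, 0], "turn": 0}
  ]
}}

```text
t: 14.25
position: [0.5258, -0.2267, 0.009]
orientation: [-1.564, 0.059, -0.076]
wrist_force: [-0.7, -0.4, -0.5]
gripper_width: 0.0429
```

Request:
{"name": "arm_command", "arguments": {
  "increments": [
    {"claw": 3.8, "linear": [0, 0.1, 0], "turn": 0},
    {"claw": 6, "linear": [0, 0.1, 0], "turn": 0},
    {"claw": 6, "linear": [0, 0.1, 0], "turn": 0},
    {"claw": 6, "linear": [0, 0.1, 0], "turn": 0},
    {"claw": 6, "linear": [0, 0.1, 0], "turn": 0},
    {"claw": 6, "linear": [0, 0.1, 0], "turn": 0},
    {"claw": 6, "linear": [0, 0.1, 0], "turn": 0},
    {"claw": 6, "linear": [0, 0.1, 0], "turn": 0}
  ]
}}

```text
t: 15.05
position: [0.5258, -0.2267, 0.008]
orientation: [-1.564, 0.06, -0.076]
wrist_force: [-0.3, -0.1, -0.3]
gripper_width: 0.0602
```

Request:
{"name": "arm_command", "arguments": {
  "increments": [
    {"claw": 6, "linear": [0, -1, 0], "turn": 0},
    {"claw": 6, "linear": [0, -3, 0], "turn": 0},
    {"claw": 6, "linear": [0, -6, 0], "turn": 0},
    {"claw": 6, "linear": [0, -10, 0], "turn": 0},
    {"claw": 6, "linear": [0, -14, 0], "turn": 0},
    {"claw": 6, "linear": [0, -16, 0], "turn": 0},
    {"claw": 6, "linear": [0, -16, 0], "turn": 0},
    {"claw": 6, "linear": [0, -16, 0], "turn": 0}
  ]
}}

```text
t: 15.85
position: [0.5241, -0.2274, 0.1689]
orientation: [-1.564, 0.058, -0.077]
wrist_force: [0.4, 0.5, -0.7]
gripper_width: 0.0598
```

```bash
python3 - <<'E'
from h import *
st(); p=shot('scene','c11.png'); q=shot('side','s11.png')
for nm,p_ in (('scene',p),('side',q)):
    for k,z in (('blue_guard',.010),('plain_guard',.063),('tray',.018)):
        for d in finder.trace(p_,k)[:4]:
            c=max(cv2.findContours(d['region'].astype(np.uint8),cv2.RETR_EXTERNAL,cv2.CHAIN_APPROX_NONE)[0],key=cv2.contourArea)[:,0]
            print(nm,k,round(d['conf'],2),[np.round(v,1) for v in cv2.minAreaRect((back(p_,c,z)[:,:2]*1000).astype(np.float32))])
E
```

```text
t 15.85 p [ 0.5241 -0.2274  0.1689] F [ 0.41  0.47 -0.69] w 0.0598 yaw x -4.95 j [-0.07  0.23 -0.31 -0.01 -1.02 -1.58]
scene blue_guard 0.92 [array([374.7, 206.8]), array([ 46.7, 140.4]), np.float64(66.4)]
scene blue_guard 0.77 [array([ 575.5, -232.5]), array([ 45.7, 139.8]), np.float64(84.7)]
scene blue_guard 0.6 [array([451.6, -21.7]), array([65.4, 46.3]), np.float64(34.0)]
scene plain_guard 0.95 [array([627.5,  78.4]), array([140.2,  48.9]), np.float64(10.8)]
scene tray 0.6 [array([ 574.9, -234.3]), array([176.7, 239.5]), np.float64(84.9)]
side blue_guard 0.86 [array([ 573. , -228.2]), array([ 54.2, 140.6]), np.float64(84.6)]
side blue_guard 0.73 [array([366.7, 223.5]), array([ 46.8, 139.6]), np.float64(65.3)]
side blue_guard 0.59 [array([411.1, -16.9]), array([139.9,  52.5]), np.float64(24.7)]
side plain_guard 0.59 [array([624.3,  83.7]), array([137.7,  45.1]), np.float64(10.9)]
side tray 0.88 [array([ 567.3, -217.4]), array([198.5, 237.3]), np.float64(84.5)]
side tray 0.48 [array([ 570.3, -214.4]), array([ 52.8, 141.2]), np.float64(83.5)]
```

View pics/c11.png

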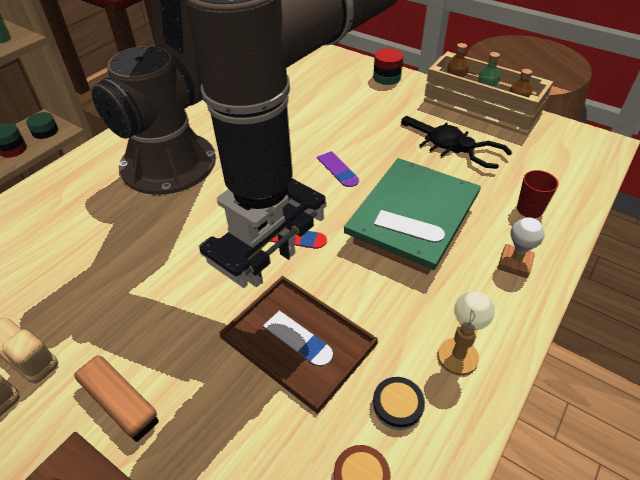

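View pics/s11.png

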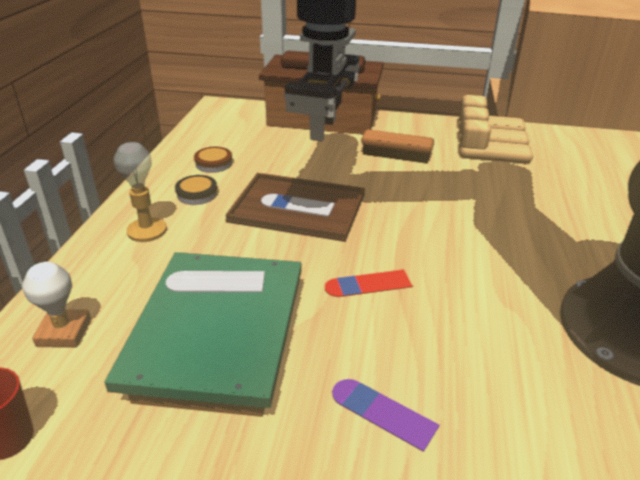

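The guard lies flat and centred in the tray, at scene px (300,338) and side px (298,205). The plain guard is unmoved and the gripper is clear. Handing in.

```bash
python3 -c "
from bench import hand_in
print(hand_in())"
```

```text
the job is handed in; nothing more can be done
None
```

I slid the blue-banded guard out to about 40 mm past the board's front edge and gripped it by its square end. I then lifted it, carried it to the tray, lowered it in and released it, and handed the job in at about 16 s.

**Last checks:**
- **Guard position:** the scene and side views put its centre at (0.5755, -0.2325) and (0.573, -0.228). The tray centre is about (0.575, -0.232).
- **Guard lying flat:** both outlines fit the full plate length (about 140 mm) at floor height, and it lies parallel to the tray walls.
- **Plain guard:** it measures within about 1 mm of where it started.
- **Gripper:** it is open, about 16 cm above the tray and touching nothing.

**What disagreed or was not exact:**
- **Height estimates:** an early height check from two wrist-camera positions was too noisy to use (0.036 m and 0.096 m at the two corners). I relied on the scene and side views instead, which gave about 0.06 m.
- **Tray in the side view:** the network outline there was about 15 mm off in y, because it included the tray's outer wall.
- **Release height:** I gripped the guard just above the fingertips, so it was let go about 4 to 6 mm above the tray floor, not in full contact with it.

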